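Find the mould's loose bolt and hold its cap open

TASK

Take the steel strap off the mould by its black grip and hang it over the blue rail, astride the bar, and let go. Then press on the blue bolts to find the loose one, which sinks when pressed (the firm ones do not): push it all the way down. Lift only that bolt's hinged cap, well past 45 degrees, and finish while the gripper is still holding it open, steady; leave the other caps shut and everything else on the bench where it is.

Things in the scene. Friction and masses are not known exactly. Their poses are not given: they have to be found in the camera images.
- mould: fixed white plaster block 124 (x) x 300 (y) x 100 (z) mm; origin at the centre of its underside, z up. On its flat top, stations a, b, c at y = -100, 0, +100 mm: each a blue bolt at x = -45 mm and a hinged steel cap (56 x 56 x 5 mm, x from -4 to +52 mm) with a loop handle. Fixed steel loops stand out 22 mm from its end faces, 40 mm above the table
- strap: loose mould strap, 0.24 to 0.39 kg: inverted U of flat steel. Crown 154 (its x) x 24 (y) x 5 mm; legs hang 80 mm, 140 mm apart inside; grip block on top. Origin: middle of the crown's underside, z up; there two ribs (8 mm deep, 30 mm apart) form the saddle for the rail. At first it rests on these ribs across the mould (legs astride, x along the mould's x), between stations a and b
- strap_grip (a point): centre of the strap's black upright grip block: 14 mm (strap x) x 24 mm (strap y), from 5 to 49 mm above the crown's underside; this point lies 30 mm above the underside. Take it from above, across the 14 mm
- rail: blue rail stand, fixed: a horizontal round bar 14 mm in diameter and 220 mm long along this body's y, its axis 150 mm above the table, on a post at each end (foot discs 70 mm wide); origin on the table straight below the middle of the bar, z up
- bolt_a_top (a point): centre of the top of the blue bolt of station a: an upright cylinder 18 mm in diameter that stands 16 mm proud of the mould
- bolt_a (a joint): how far that bolt has been pushed down, m: 0 at the start, 0.010 at most. Two bolts are firm and will not move; the loose one moves under about 1.5 N and stays where it is pushed. Which one is loose differs each time and cannot be seen
- cap_a_handle (a point): middle of the grip bar of cap a's loop handle: a round bar 10 mm thick, 44 mm long along the mould's y (the hinge direction), its axis 45 mm from the hinge along the cap and 33 mm above the cap's underside (shut: mould x = +7 mm, 133 mm above the table). Pinched across, it can turn between the fingers
- cap_a (a joint): opening angle of that cap, rad: 0 shut, 1.15 stop. Hinge axis along the mould's y, on the cap's underside edge at the mould's x = +52 mm, 100 mm above the table; the edge on the bolt's side rises. About 0.15 kg; it falls shut when let go, from any angle
- bolt_b_top (a point): centre of the top of the blue bolt of station b: an upright cylinder 18 mm in diameter that stands 16 mm proud of the mould
- bolt_b (a joint): how far that bolt has been pushed down, m: 0 at the start, 0.010 at most. Two bolts are firm and will not move; the loose one moves under about 1.5 N and stays where it is pushed. Which one is loose differs each time and cannot be seen
- cap_b_handle (a point): middle of the grip bar of cap b's loop handle: a round bar 10 mm thick, 44 mm long along the mould's y (the hinge direction), its axis 45 mm from the hinge along the cap and 33 mm above the cap's underside (shut: mould x = +7 mm, 133 mm above the table). Pinched across, it can turn between the fingers
- cap_b (a joint): opening angle of that cap, rad: 0 shut, 1.15 stop. Hinge axis along the mould's y, on the cap's underside edge at the mould's x = +52 mm, 100 mm above the table; the edge on the bolt's side rises. About 0.15 kg; it falls shut when let go, from any angle
- bolt_c_top (a point): centre of the top of the blue bolt of station c: an upright cylinder 18 mm in diameter that stands 16 mm proud of the mould
- bolt_c (a joint): how far that bolt has been pushed down, m: 0 at the start, 0.010 at most. Two bolts are firm and will not move; the loose one moves under about 1.5 N and stays where it is pushed. Which one is loose differs each time and cannot be seen
- cap_c_handle (a point): middle of the grip bar of cap c's loop handle: a round bar 10 mm thick, 44 mm long along the mould's y (the hinge direction), its axis 45 mm from the hinge along the cap and 33 mm above the cap's underside (shut: mould x = +7 mm, 133 mm above the table). Pinched across, it can turn between the fingers
- cap_c (a joint): opening angle of that cap, rad: 0 shut, 1.15 stop. Hinge axis along the mould's y, on the cap's underside edge at the mould's x = +52 mm, 100 mm above the table; the edge on the bolt's side rises. About 0.15 kg; it falls shut when let go, from any angle
- slip_jar: bystander: terracotta-coloured jar with grey lid, 68 mm wide, 100 mm tall; origin under it
- mug: bystander: blue mug, 80 mm wide, 90 mm tall; origin under it
- bowl: bystander: terracotta bowl, 120 mm wide, 55 mm tall; origin under it
- mallet: bystander: hammer lying flat; origin under it
- spatula: bystander: spatula lying flat; origin under it
- brush: bystander: brush lying flat; origin under it
- round_mould: bystander: round white plaster mould with a thin steel handle, 132 mm wide, 85 mm tall; origin under it
Things that resemble listed ones, but are neither listed nor needed, are in the scene too. Leave any orange or yellow look-alike of the strap alone.

How it is judged:
By the outcome, as a careful person would: the job done as asked, in the order asked, and still so for the second after the job is handed in, while the arm keeps its last pose, push and grip.
It also fails if it takes over 61 s, if anything falls off the work surface, if the arm or the gripper's body presses on something with over 40 N, if the wrist force passes 120 N, or if a joint passes its speed limit or range.

ROBOT

A 6-joint arm with a two-finger parallel gripper is mounted at the origin on the work surface. World frame = base frame: x ahead of the robot, y to its left, z up, the work surface at z = 0. Lengths are in m, angles in degrees, forces in N, time in s.
With the tool pointing down it reaches from about 0.3 to 0.75 m from the base axis. Payload 8.5 kg.
Tool frame: the origin (TCP) lies midway between the tips of the shut fingers; the grasp point (between the pads) lies 19 mm behind it; z points along the fingers, y is the direction in which the jaws open and shut (so a half turn about z gives the same grasp; the last joint's range is limited). The gripper opens to 85 mm and grips with 20 to 120 N. Pads are 22 mm wide; open, the fingers measure 114 mm over their backs; the gripper's body (76 mm by 85 mm) begins 54 mm behind the grasp point. The pads swing forward as they close: fully open they stand 13 mm farther back than shut.
Start: joints at [50.804, 21.807, 74.336, -0, 83.858, -12.336], TCP at [0.248, 0.491, 0.231] pointing down, gripper open.
Joint ranges: [-178.18, 178.18], [-50.72, 133.34], [12.68, 142.11], [-81.47, 261.47], [9.98, 163.14], [-165.26, 165.26]. Speed limits (degrees/s): [136.94, 136.94, 180, 180, 180, 180].

INTERFACE

Orientations are given as a 3x3 rotation matrix whose columns are the frame's x, y, z axes.
In Python, from rig import env, viewer, ticket gives the robot as it stands. The module is installed in compiled form; this text tells all that it offers.
- The arm moves only by the shell command python3 -m pendant 'ROWS' [FORCE]. ROWS is JSON, a list of rows, each a list of 3 entries, a list of its own where there are three numbers: the shift along the world's x, y, z in mm, then the turn about the world's z in rad, then the opening, from -1 (shut) to 1 (fully open). A call has 1 to 12 rows; each row shifts and turns the pose as measured when the row begins; what a row does not reach is not made up. A row lasts 1/8 s, in which the tool goes at most 62.5 mm and 10.7 degrees, less where a joint would pass 70% of its speed; a pose out of reach is approached as far as the arm can. A call with a gripper value outside its range is refused whole. The fingers move at their own pace and stop on an object; FORCE is the grip in N (left out, the last holds). Time passes only in rows, so rows that do not move let the fingers close. It gives the time, the measured TCP pose, the force and the opening at its end, in the units of the state.
- env.observe(): the state, without advancing time (a new reading comes with each control period).
- viewer.get_image(name): name is "side" or "top"; returns (picture, depth): 480x640x3 uint8, red, green, blue; 480x640 float32, m along the optical axis (not along the pixel's ray), 0 where there is no reading.
- viewer.camera_params(name): a dict with "fx", "fy", "cx", "cy" (pixels), "rvec" (rotation vector, rad) and "tvec" (3), from world to camera coordinates, as OpenCV has them. Camera axes: x right, y down, z forward; pixel columns grow to the right and rows downward; lengths in m; the calibration is good to about 2 mm. A picture is of the moment at which its call begins. camera_params takes no time and is no camera call.
- ticket.close_job(): hands the job in, once; it reports no verdict.
The state is a dict: "time_s": time; "q": joint angles; "qvel": joint speeds; "joint_efforts": joint torques, N m; "position": TCP position; "tool_rot": TCP orientation; "ft_force": force on the tool from outside, world axes, zero at the start; "wrist_torque": the same for the moment, N m; "grip_width": finger opening in m.
Only numpy, scipy, OpenCV 4.12 (cv2) and the standard library are available. Lean on these libraries where they do the work, as an engineer would, in place of code of your own. Each camera call takes 0.05 s, during which the arm holds its last target. There are 200 camera calls.

## Working session

There is one attempt and no reset: what is moved stays moved. The work goes in short steps, Python scripts to look and compute and a shell command to move; the robot and the scene stay as the last step left them, time stands still between calls to the robot, and variables do not carry over. Pictures are saved under pics/ and viewed, about 8 in all and at most 12, crops included, and the job is handed in when it is done.

```bash
mkdir -p pics; cat > h.py <<'E'
import numpy as np, cv2, sys
from rig import env, viewer
def cam(n):
    p=viewer.camera_params(n); K=np.array([[p['fx'],0,p['cx']],[0,p['fy'],p['cy']],[0,0,1.]])
    return K,cv2.Rodrigues(np.array(p['rvec'],float))[0],np.array(p['tvec'],float).ravel()
def ray(n,uv,z):
    K,R,t=cam(n); d=R.T@np.linalg.inv(K)@np.array([uv[0],uv[1],1.]); c=-R.T@t
    return c+d*(z-c[2])/d[2]
def cloud(n,dep):
    K,R,t=cam(n); v,u=np.mgrid[:480,:640]
    P=np.stack([(u-K[0,2])/K[0,0]*dep,(v-K[1,2])/K[1,1]*dep,dep],-1)
    W=(P-t)@R; W[dep==0]=np.nan; return W
def proj(n,X):
    K,R,t=cam(n); p=K@(R@np.array(X)+t); return p[:2]/p[2]
def snap(n,f):
    im,d=viewer.get_image(n); cv2.imwrite('pics/'+f,im[...,::-1]); np.save('pics/'+f+'.npy',d); return im,d
E
python3 - <<'E'
from h import *
for n in('top','side'):
    snap(n,n+'0.png'); K,R,t=cam(n); print(n,K[0,0],-R.T@t,R[2])
s=env.observe(); print(s['time_s'],s['position'],s['tool_rot'],s['ft_force'],s['grip_width'])
E
```

```text
top 524.3512049777761 [ 0.39321254 -0.0126933   1.46389054] [ 0.06220665 -0.01595085 -0.99793582]
side 462.286374355053 [ 0.32022613 -1.0630692   1.19433398] [ 0.1026224   0.68477946 -0.72148856]
0.1 [0.24834989 0.49045559 0.23079298] [[-8.92111667e-01  4.51814259e-01 -8.05381422e-04]
 [ 4.51814900e-01  8.92111138e-01 -1.00677975e-03]
 [ 2.63612291e-04 -1.26204328e-03 -9.99999169e-01]] [-0.40113254  0.16328504  0.4157995 ] 0.08550392941974355
```

View pics/top0.png

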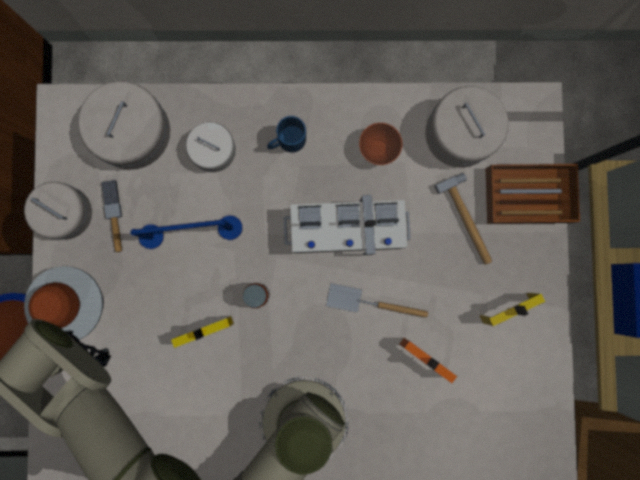

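View pics/side0.png

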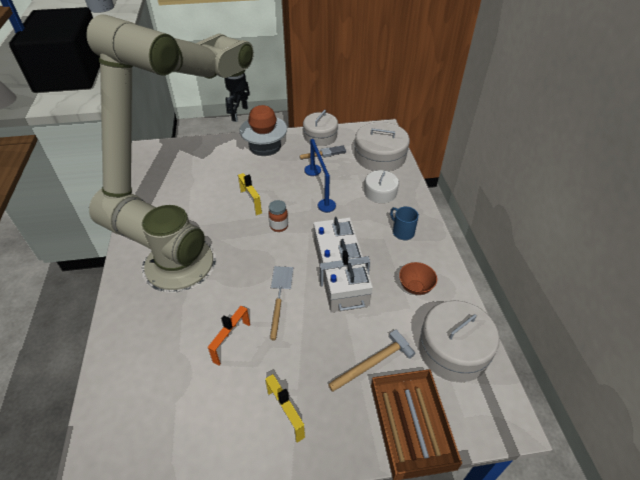

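```bash
python3 - <<'E'
from h import *
for n in('top','side'):
    im=cv2.imread(f'pics/{n}0.png'); d=np.load(f'pics/{n}0.png.npy'); W=cloud(n,d)
    hsv=cv2.cvtColor(im,cv2.COLOR_BGR2HSV)
    m=cv2.inRange(hsv,(108,150,60),(128,255,255))
    k,l,s,c=cv2.connectedComponentsWithStats(m)
    for i in range(1,k):
        if s[i,4]>8: print(n,s[i],c[i].round(1),'z.116',ray(n,c[i],.116)[:2].round(4),'dep',np.nanmedian(W[l==i],0).round(3))
    # rail points by height
    a=(W[...,2]>.135)&(W[...,2]<.17)&(m>0)
    P=W[a]; print('bar',a.sum())
    if len(P)>5:
        r=np.polyfit(P[:,1],P[:,0],1); print(r,P.min(0),P.max(0),P.mean(0))
    # mould top
    mm=(abs(W[...,2]-.1)<.006)&(hsv[...,1]<40)&(hsv[...,2]>120)&(abs(W[...,0]-.54)<.13)&(abs(W[...,1]+.1)<.22)
    pts=W[mm][:,:2].astype(np.float32); print('mould',len(pts),cv2.minAreaRect(pts))
    # black grip
    b=(hsv[...,2]<45)&(W[...,2]>.12)&(abs(W[...,0]-.54)<.13)&(abs(W[...,1]+.1)<.2)
    v,u=np.nonzero(b); print('grip',b.sum(),u.mean(),v.mean(),np.nanmedian(W[b],0),np.nanmax(W[b][:,2]))
im=cv2.imread('pics/top0.png')[180:270,270:430]; a=cv2.resize(im,(800,450),interpolation=cv2.INTER_CUBIC)
cv2.imwrite('pics/c1.png',a)
im=cv2.imread('pics/side0.png')[130:320,290:400]; cv2.imwrite('pics/c2.png',cv2.resize(im,None,fx=3.1,fy=3.1,interpolation=cv2.INTER_CUBIC))
E
```

```text
top [132 216 109  32 942] [188.6 230.4] z.116 [0.5149 0.2912] dep [0.518 0.293 0.013]
top [386 239   4   5  17] [387.6 240.9] z.116 [ 0.4838 -0.2211] dep [ 0.484 -0.222  0.115]
top [347 241   5   4  18] [349.2 242.5] z.116 [ 0.4804 -0.1219] dep [ 0.48  -0.122  0.115]
top [309 242   5   5  21] [311. 244.] z.116 [ 0.4774 -0.0232] dep [ 0.477 -0.023  0.115]
top [634 264   6  73 334] [637.1 295.5] z.116 [ 0.337  -0.8649] dep [ 0.323 -1.218 -0.443]
top [  0 293  25   9 157] [ 11.9 296.5] z.116 [0.3502 0.7368] dep [ 0.333  1.051 -0.45 ]
bar 368
[-0.10749875  0.55362973] [0.50348463 0.19209994 0.13891651] [0.54008851 0.42387266 0.16376567] [0.52005916 0.31228792 0.15505549]
mould 2866 ((0.5256409049034119, -0.12206767499446869), (0.12356787919998169, 0.29996365308761597), 1.7311196327209473)
grip 37 369.5135135135135 223.05405405405406 [ 0.52644172 -0.17105015  0.15589847] 0.1601913437604192
side [  1   0  21  32 168] [12.5 16.2] z.116 [-1.0487  1.9628] dep [-0.605  0.985  0.455]
side [305 139  30  73 535] [320.  179.3] z.116 [0.5136 0.2246] dep [0.524 0.241 0.024]
side [319 228   4   6  20] [320.8 230.4] z.116 [ 0.478  -0.0313] dep [ 0.479 -0.028  0.113]
side [325 250   4   7  24] [326.6 252.8] z.116 [ 0.4814 -0.1294] dep [ 0.482 -0.128  0.115]
side [331 275   5   7  32] [333.1 277.9] z.116 [ 0.4847 -0.2298] dep [ 0.484 -0.229  0.114]
side [482 461  29  19 239] [495.9 470.4] z.116 [ 0.7449 -0.802 ] dep [ 0.888 -0.714 -0.248]
bar 118
[-0.1169687   0.55728835] [0.50531107 0.18877622 0.13624504] [0.53869958 0.41800501 0.1638244 ] [0.52220649 0.29992523 0.15525317]
mould 1885 ((0.5270986557006836, -0.12041667103767395), (0.12537483870983124, 0.3075913190841675), 1.8684502840042114)
grip 85 344.67058823529413 255.49411764705883 [ 0.52982151 -0.18247104  0.14327053] 0.1620122403411748
```

View pics/c1.png

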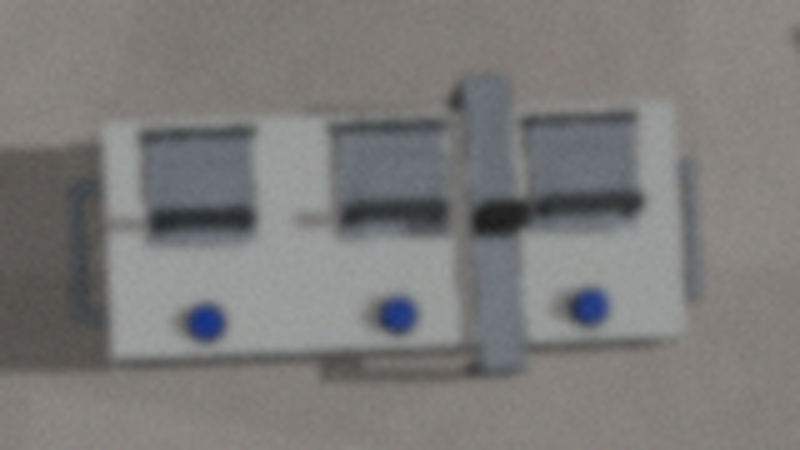

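View pics/c2.png

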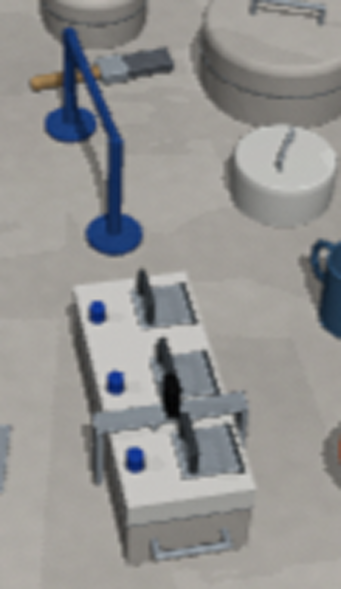

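The pictures show the mould with bolts a, b and c at about (388,241), (349,242) and (311,244). The steel strap sits between a and b with its grip at (369,223). The blue rail is at (150–230, 230). The measured heights match the sizes given. I'll measure the strap's yaw and start the approach.

```bash
python3 - <<'E'
from h import *
d=np.load('pics/top0.png.npy');W=cloud('top',d)
b=(abs(W[...,2]-.114)<.006)&(abs(W[...,0]-.526)<.1)&(abs(W[...,1]+.171)<.02)
p=W[b];print(len(p),cv2.minAreaRect(p[:,:2].astype(np.float32)),np.median(p[:,2]),np.polyfit(p[:,0],p[:,1],1))
b=(W[...,2]>.145)&(abs(W[...,0]-.526)<.05)&(abs(W[...,1]+.171)<.03)
p=W[b];print(len(p),cv2.minAreaRect(p[:,:2].astype(np.float32)),p.max(0),p.min(0))
b=(W[...,2]>.122)&(W[...,2]<.145)&(abs(W[...,0]-.526)<.05)&(abs(W[...,1]+.12)<.14)
k,l,s,c=cv2.connectedComponentsWithStats(b.astype(np.uint8))
for i in range(1,k):
    if s[i,4]>20: print(s[i,4],c[i],ray('top',c[i],.135),W[l==i].mean(0))
E
python3 -m pendant '[[[24,-55,2],-0.087,1],[[24,-55,2],-0.087,1],[[24,-55,2],-0.087,1],[[24,-55,2],-0.087,1],[[24,-55,2],-0.087,1],[[24,-55,2],-0.087,1],[[24,-55,2],-0.087,1],[[24,-55,2],-0.087,1],[[24,-55,2],-0.087,1],[[24,-55,2],-0.087,1],[[24,-55,2],-0.087,1],[[14,-50,2],-0.087,1]]' 40
```

```text
455 ((0.5270740985870361, -0.17349396646022797), (0.15424183011054993, 0.024115730077028275), 2.8594441413879395) 0.11239373516130936 [ 0.04605343 -0.19761128]
57 ((0.5267507433891296, -0.1636911928653717), (0.013881759718060493, 0.04203386232256889), 2.3216423988342285) [ 0.53434152 -0.14241034  0.16094145] [ 0.51996171 -0.18442583  0.14531404]
82 [388.01219512 220.54878049] [ 0.53452409 -0.22016562  0.135     ] [ 0.53446387 -0.22007483  0.13554952]
79 [349.15189873 221.97468354] [ 0.53162805 -0.12082959  0.135     ] [ 0.53146697 -0.12070257  0.13653276]
83 [309.96385542 223.60240964] [ 0.5282301  -0.02091653  0.135     ] [ 0.52816799 -0.02090885  0.13560168]
time_s: 1.6
position: [0.529, -0.1843, 0.2523]
tool_rot: [[-0.029, 1.0, -0.005], [1.0, 0.029, 0.003], [0.003, -0.005, -1.0]]
ft_force: [1.6, 0.4, 0.1]
grip_width: 0.0853
```

```bash
python3 -m pendant '[[[-2,12,-30],0.02,1],[[0,0,-40],0,1],[[0,0,0],0,1]]' 40; python3 - <<'E'
from h import *
print(env.observe()['position'], env.observe()['tool_rot'][:,1], env.observe()['tool_rot'][:,2])
E
```

```text
time_s: 1.98
position: [0.5272, -0.1763, 0.1792]
tool_rot: [[-0.043, 0.999, -0.006], [0.999, 0.043, 0.003], [0.003, -0.006, -1.0]]
ft_force: [-0.7, -0.5, 0.4]
grip_width: 0.0852
[ 0.52721749 -0.17628795  0.17915553] [ 0.99903955  0.0433605  -0.00631232] [-0.00645546  0.00316195 -0.99997416]
```

```bash
python3 -m pendant '[[[0,3,-30],0.006,1],[[0,1,-20],0,1],[[0,0,-6],0,1],[[0,0,0],0,1]]' 40; python3 - <<'E'
from h import *
snap('side','s1.png')
im=cv2.imread('pics/s1.png')[190:330,280:420]; cv2.imwrite('pics/s1c.png',cv2.resize(im,None,fx=4,fy=4,interpolation=cv2.INTER_CUBIC))
E
```

```text
time_s: 2.48
position: [0.5298, -0.1731, 0.1279]
tool_rot: [[-0.05, 0.999, 0.001], [0.999, 0.05, -0.001], [-0.001, 0.001, -1.0]]
ft_force: [-0.5, 0.7, 0.2]
grip_width: 0.0854
```

View pics/s1c.png

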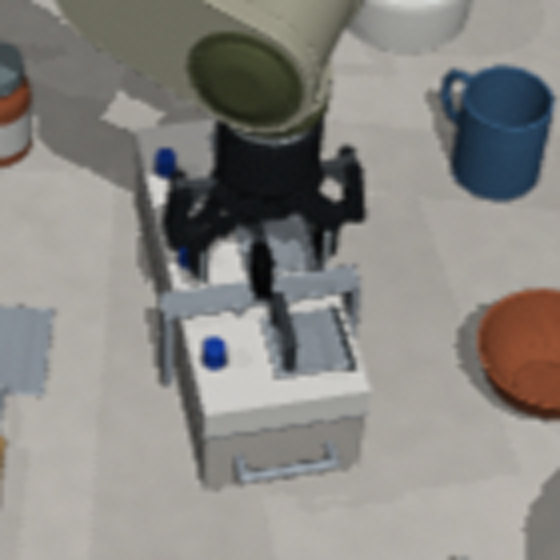

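The side view shows the fingers astride the black grip, at (262,270) in the crop. I'll lower slightly and close.

```bash
python3 -m pendant '[[[-2,0,-6],0,1],[[-1,0,-1],0,0.2],[[0,0,0],0,-1],[[0,0,0],0,-1],[[0,0,0],0,-1],[[0,0,0],0,-1],[[0,0,0],0,-1]]' 60
```

```text
time_s: 3.4
position: [0.5275, -0.1737, 0.1228]
tool_rot: [[-0.05, 0.999, 0.005], [0.999, 0.05, -0.003], [-0.003, 0.004, -1.0]]
ft_force: [0.8, 0.4, -0.3]
grip_width: 0.0134
```

```bash
python3 -m pendant '[[[0,0,10],0,-1],[[0,0,30],0,-1],[[0,0,40],0,-1],[[0,0,20],0,-1],[[0,0,0],0,-1],[[0,0,0],0,-1]]' 60; python3 - <<'E'
from h import *
snap('side','s2.png')
im=cv2.imread('pics/s2.png')[150:330,270:430]; cv2.imwrite('pics/s2c.png',cv2.resize(im,None,fx=3,fy=3,interpolation=cv2.INTER_CUBIC))
E
```

```text
time_s: 4.15
position: [0.526, -0.1728, 0.2259]
tool_rot: [[-0.05, 0.999, 0.001], [0.999, 0.05, -0.001], [-0.001, 0.001, -1.0]]
ft_force: [-1.0, 0.5, -2.1]
grip_width: 0.0136
```

View pics/s2c.png

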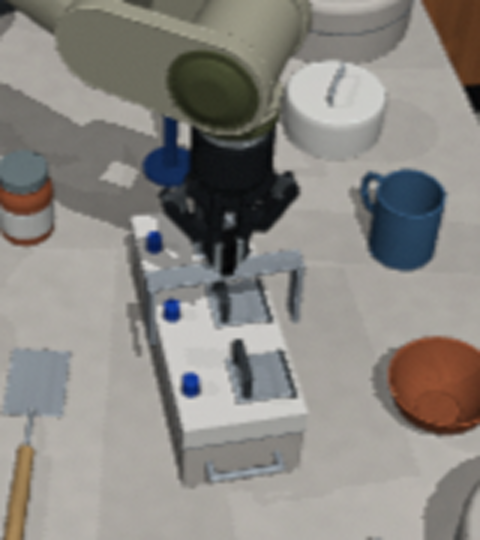

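The strap is held level at the gripper, at (230,265) in the crop. Next I'll carry it to the rail.

```bash
python3 -m pendant '[[[0,20,0],0.006,-1],[[0,40,0],0.006,-1],[[-1,52,0],0.006,-1],[[-1,52,0],0.006,-1],[[-1,52,0],0.006,-1],[[0,52,0],0.006,-1],[[0,52,0],0.006,-1],[[0,52,0],0.006,-1],[[-1,52,0],0.006,-1],[[0,40,0],0.006,-1],[[-1,15,0],0,-1],[[0,0,0],0,-1]]' 60; python3 - <<'E'
from h import *
import math
im,d=snap('top','t3.png');im,d2=snap('side','s3.png'); s=env.observe(); print(s['position'],s['tool_rot'])
for n,dd in(('top',d),('side',d2)):
    W=cloud(n,dd); hsv=cv2.cvtColor(cv2.imread('pics/%s3.png'%n[0]),cv2.COLOR_BGR2HSV)
    m=cv2.inRange(hsv,(105,140,40),(130,255,255))>0
    a=m&(abs(W[...,2]-.152)<.012)&(abs(W[...,0]-.52)<.06)&(abs(W[...,1]-.3)<.14);P=W[a];print(n,len(P),np.polyfit(P[:,1],P[:,0],1),P.min(0),P.max(0))
im=cv2.imread('pics/s3.png')[60:240,240:400]; cv2.imwrite('pics/s3c.png',cv2.resize(im,None,fx=3,fy=3,interpolation=cv2.INTER_CUBIC))
E
```

```text
time_s: 5.7
position: [0.5099, 0.3306, 0.2166]
tool_rot: [[-0.118, 0.993, -0.016], [0.993, 0.118, 0.001], [0.003, -0.016, -1.0]]
ft_force: [-0.2, -0.6, -2.7]
grip_width: 0.013
[0.51046963 0.32925483 0.21696891] [[-1.15960942e-01  9.93126754e-01 -1.58843040e-02]
 [ 9.93249826e-01  1.15990744e-01  9.64883209e-04]
 [ 2.80068357e-03 -1.56651934e-02 -9.99873371e-01]]
top 218 [-0.09469911  0.55016959] [0.51489807 0.19179761 0.14131831] [0.5398979  0.33132618 0.16210197]
side 104 [-0.11665961  0.55751836] [0.50860128 0.19048023 0.14035031] [0.53973583 0.38074047 0.16191859]
```

View pics/s3c.png

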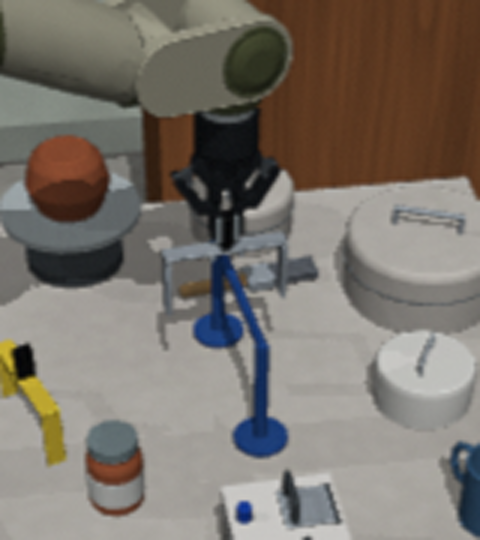

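The strap is astride and above the rail, with its crown at (225,245) in the crop. It is slightly past the middle and 11 mm short in x. I'll correct that and then lower.

```bash
python3 -m pendant '[[[11,-22,0],-0.004,-1],[[1,-1,0],0,-1],[[0,0,0],0,-1],[[0,0,0],0,-1]]' 60; python3 - <<'E'
from h import *
s=env.observe(); print(s['position'],s['tool_rot'][:,1]); p=s['position']; 
im,d=snap('top','t4.png'); snap('side','s4.png'); d2=np.load('pics/s4.png.npy')
for n,dd in(('top',d),('side',d2)):
    W=cloud(n,dd); b=(abs(W[...,2]-(p[2]-.1228+.1125))<.005)&(abs(W[...,0]-p[0])<.1)&(abs(W[...,1]-p[1])<.03)
    P=W[b]; print(n,len(P),cv2.minAreaRect(P[:,:2].astype(np.float32)),np.median(P[:,2]))
print('bar x at y',.5555-.111*p[1])
E
```

```text
time_s: 6.3
position: [0.5229, 0.3027, 0.2174]
tool_rot: [[-0.108, 0.994, -0.016], [0.994, 0.108, 0.001], [0.003, -0.016, -1.0]]
ft_force: [-0.5, 0.0, -2.2]
grip_width: 0.0134
[0.52289243 0.30273301 0.21739147] [ 0.99406974  0.10757606 -0.01589767]
top 10 ((0.5732974410057068, 0.2967139482498169), (0.044269829988479614, 0.0014989195624366403), 8.445279121398926) 0.20450888382611687
side 180 ((0.5217072367668152, 0.301297664642334), (0.15655426681041718, 0.033454932272434235), 7.261384010314941) 0.2076120614547869
bar x at y 0.5218966359180224
```

```bash
python3 -m pendant '[[[-1,0,-20],0,-1],[[0,0,-16],0,-1],[[0,0,-4],0,-1],[[0,0,-3],0,-1],[[0,0,0],0,-1]]' 60
```

```text
time_s: 7.02
position: [0.5216, 0.3043, 0.1745]
tool_rot: [[-0.11, 0.994, -0.014], [0.994, 0.11, 0.002], [0.003, -0.014, -1.0]]
ft_force: [0.8, 0.7, -1.6]
grip_width: 0.0137
```

```bash
python3 -m pendant '[[[0,0,-2],0,-1],[[0,0,-1],0,-1],[[0,0,0],0,-1]]' 60
```

```text
time_s: 7.4
position: [0.522, 0.3044, 0.1723]
tool_rot: [[-0.11, 0.994, -0.012], [0.994, 0.11, 0.002], [0.004, -0.012, -1.0]]
ft_force: [-0.4, -0.2, -2.1]
grip_width: 0.0134
```

```bash
python3 -m pendant '[[[0,0,-2],0,-1],[[0,0,-1],0,-1],[[0,0,0],0,-1]]' 60
```

```text
time_s: 7.78
position: [0.5222, 0.3045, 0.1719]
tool_rot: [[-0.11, 0.994, -0.009], [0.994, 0.11, 0.003], [0.004, -0.009, -1.0]]
ft_force: [0.0, -0.4, -3.1]
grip_width: 0.0134
```

```bash
python3 -m pendant '[[[0,0,-3],0,-1],[[0,0,-2],0,-1],[[0,0,0],0,-1]]' 60
```

```text
time_s: 8.15
position: [0.5224, 0.3046, 0.172]
tool_rot: [[-0.11, 0.994, -0.004], [0.994, 0.11, 0.005], [0.005, -0.003, -1.0]]
ft_force: [-0.2, -0.2, -2.3]
grip_width: 0.0131
```

```bash
python3 -m pendant '[[[0,0,-4],0,-1],[[0,0,0],0,-1]]' 60;  python3 - <<'E'
from h import *
snap('side','s5.png')
im=cv2.imread('pics/s5.png')[110:220,260:400]; cv2.imwrite('pics/s5c.png',cv2.resize(im,None,fx=5,fy=5,interpolation=cv2.INTER_CUBIC))
E
```

```text
time_s: 8.4
position: [0.5228, 0.3049, 0.172]
tool_rot: [[-0.111, 0.994, 0.001], [0.994, 0.111, 0.006], [0.006, 0.001, -1.0]]
ft_force: [-1.1, -0.3, -2.7]
grip_width: 0.0132
```

View pics/s5c.png

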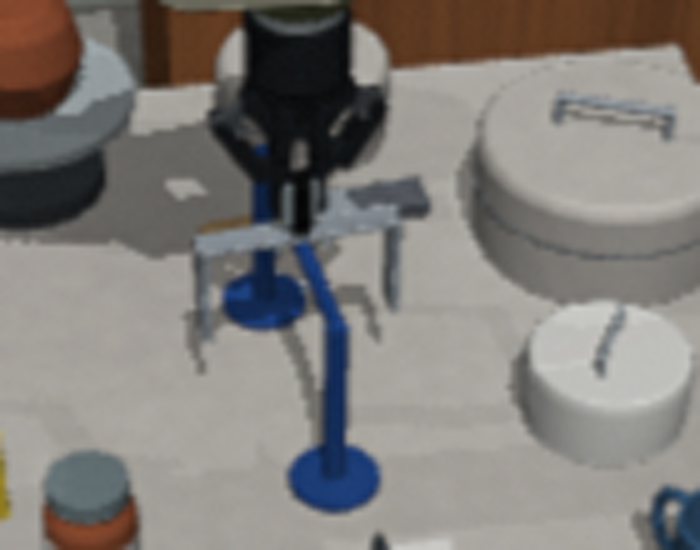

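Lowering stalls at TCP z = 0.172, which is exactly the seated height. In the picture the crown rests on the bar at (300,240) in the crop. I'll release.

```bash
python3 -m pendant '[[[0,0,0],0,-0.5],[[0,0,0],0,-0.3],[[0,0,0],0,0],[[0,0,0],0,0.3],[[0,0,0],0,0.3]]';  python3 - <<'E'
from h import *
s=env.observe();print(s['ft_force'],s['position'],s['grip_width'])
im,d=snap('side','s6.png')
W=cloud('side',d); b=(abs(W[...,2]-.162)<.008)&(abs(W[...,0]-.522)<.1)&(abs(W[...,1]-.303)<.025)
P=W[b]; print(len(P),cv2.minAreaRect(P[:,:2].astype(np.float32)),np.polyfit(P[:,0],P[:,2],1),np.polyfit(P[:,1],P[:,2],1))
E
```

```text
time_s: 9.07
position: [0.5231, 0.3049, 0.1703]
tool_rot: [[-0.11, 0.994, -0.001], [0.994, 0.11, 0.006], [0.006, -0.0, -1.0]]
ft_force: [-1.0, 0.5, -0.3]
grip_width: 0.0555
[-1.00226417  0.49829781 -0.27766728] [0.52305761 0.30488963 0.17027906] 0.05547224254980284
201 ((0.5213398337364197, 0.30279776453971863), (0.1542748659849167, 0.03550230339169502), 7.299561977386475) [0.05345433 0.13410921] [0.13765955 0.12048389]
```

```bash
python3 -m pendant '[[[0,0,20],0,0.3],[[0,0,40],0,0.3],[[0,0,30],0,0.3],[[0,0,0],0,0]]';  python3 - <<'E'
from h import *
im,d=snap('side','s7.png');im,d2=snap('top','t7.png')
for n,dd in(('side',d),('top',d2)):
  W=cloud(n,dd); b=(abs(W[...,2]-.162)<.012)&(abs(W[...,0]-.522)<.1)&(abs(W[...,1]-.303)<.025)
  P=W[b]; A=np.c_[P[:,:2]-[.522,.303],np.ones(len(P))]; print(n,len(P),cv2.minAreaRect(P[:,:2].astype(np.float32)),np.linalg.lstsq(A,P[:,2],rcond=None)[0])
im=cv2.imread('pics/s7.png')[110:220,260:400]; cv2.imwrite('pics/s7c.png',cv2.resize(im,None,fx=5,fy=5,interpolation=cv2.INTER_CUBIC))
E
```

```text
time_s: 9.62
position: [0.5226, 0.3047, 0.2622]
tool_rot: [[-0.11, 0.994, -0.002], [0.994, 0.11, 0.005], [0.005, -0.002, -1.0]]
ft_force: [0.5, -0.2, -0.6]
grip_width: 0.0426
side 221 ((0.5202062129974365, 0.302457720041275), (0.15255476534366608, 0.04715613275766373), 0.25434672832489014) [0.05982401 0.0136264  0.1619562 ]
top 343 ((0.5250699520111084, 0.29290667176246643), (0.14791721105575562, 0.02881196327507496), 17.60406494140625) [0.05627766 0.11497473 0.16099538]
```

View pics/s7c.png

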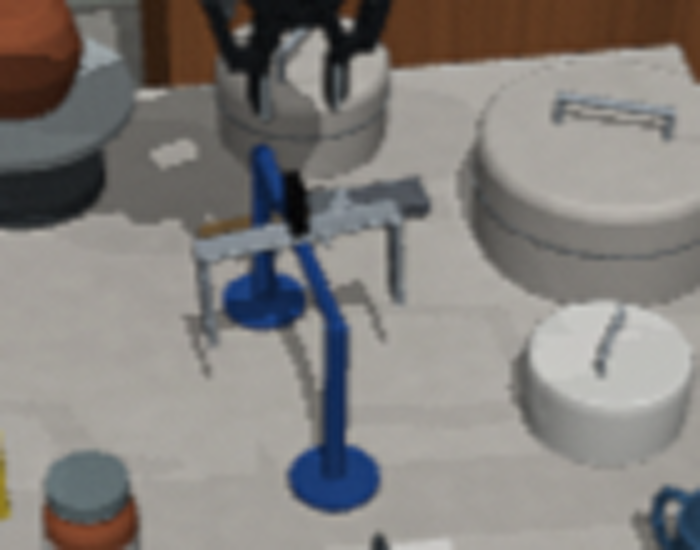

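The strap hangs astride the bar, free of the gripper, with its crown at (300,235) in the crop. It tilts only about 3°. Next I'll shut the fingers and go to bolt c.

```bash
python3 -m pendant '[[[-5,-40,0],-0.011,-1],[[-6,-50,0],-0.011,-1],[[-6,-50,0],-0.011,-1],[[-6,-50,-10],-0.011,-1],[[-6,-50,-20],-0.011,-1],[[-6,-45,-25],-0.011,-1],[[-5,-34,-20],-0.011,-1],[[-4,-8,-10],0,-1],[[0,0,0],0,-1]]' 60
```

```text
time_s: 10.85
position: [0.47, -0.0307, 0.1593]
tool_rot: [[-0.032, 0.999, -0.027], [0.999, 0.032, 0.006], [0.007, -0.027, -1.0]]
ft_force: [-0.9, -0.0, 0.4]
grip_width: -0.0001
```

```bash
python3 -m pendant '[[[8,6,-20],0,-1],[[0,0,-15],0,-1],[[0,0,0],0,-1]]' 60
```

```text
time_s: 11.22
position: [0.4792, -0.0213, 0.1246]
tool_rot: [[-0.036, 0.999, -0.025], [0.999, 0.036, 0.006], [0.007, -0.025, -1.0]]
ft_force: [0.2, -0.1, 0.8]
grip_width: -0.0001
```

Press: step down and watch z and force.

```bash
python3 -m pendant '[[[-1,-2,-5],0,-1],[[0,0,-3],0,-1],[[0,0,0],0,-1]]' 60; python3 -m pendant '[[[0,0,-4],0,-1],[[0,0,-3],0,-1]]' 60
```

```text
time_s: 11.6
position: [0.4789, -0.0225, 0.1177]
tool_rot: [[-0.038, 0.999, -0.022], [0.999, 0.038, 0.006], [0.007, -0.022, -1.0]]
ft_force: [0.2, 0.3, 0.5]
grip_width: -0.0001
time_s: 11.85
position: [0.4796, -0.0226, 0.1154]
tool_rot: [[-0.038, 0.999, -0.018], [0.999, 0.038, 0.004], [0.005, -0.018, -1.0]]
ft_force: [-15.5, 3.4, 46.1]
grip_width: 0.0001
```

Bolt c is firm: 46 N with no sinking. I'll raise the tool, go to b and press more gently.

```bash
python3 -m pendant '[[[0,0,15],0,-1],[[1,-40,0],-0.003,-1],[[1,-45,0],-0.003,-1],[[0,-16,0],0,-1],[[0,0,0],0,-1]]' 60
```

```text
time_s: 12.48
position: [0.4817, -0.1258, 0.1323]
tool_rot: [[-0.033, 0.999, -0.015], [0.999, 0.033, 0.003], [0.004, -0.015, -1.0]]
ft_force: [0.9, -0.2, -0.9]
grip_width: 0.0001
```

```bash
python3 -m pendant '[[[0,3,-10],0,-1],[[0,0,-4],0,-1],[[0,0,0],0,-1]]' 60; python3 -m pendant '[[[0,0,-3],0,-1],[[0,0,-2],0,-1]]' 60
```

```text
time_s: 12.85
position: [0.4813, -0.1196, 0.1169]
tool_rot: [[-0.035, 0.999, -0.016], [0.999, 0.036, 0.005], [0.005, -0.016, -1.0]]
ft_force: [-0.6, 0.5, 0.2]
grip_width: -0.0001
time_s: 13.1
position: [0.4817, -0.1195, 0.1156]
tool_rot: [[-0.037, 0.999, -0.014], [0.999, 0.037, 0.002], [0.002, -0.014, -1.0]]
ft_force: [-9.5, 0.5, 26.0]
grip_width: -0.0
```

Bolt b is also firm (26 N at z = 0.1156). On to a.

```bash
python3 -m pendant '[[[0,0,15],0,-1],[[1,-40,0],0,-1],[[1,-45,0],0,-1],[[0,-16,0],0,-1],[[0,0,0],0,-1]]' 60
```

```text
time_s: 13.72
position: [0.4841, -0.2213, 0.1321]
tool_rot: [[-0.04, 0.999, -0.012], [0.999, 0.04, 0.001], [0.001, -0.012, -1.0]]
ft_force: [-0.3, -0.2, -0.9]
grip_width: -0.0001
```

```bash
python3 -m pendant '[[[0,0,-10],0,-1],[[0,0,-4],0,-1],[[0,0,0],0,-1]]' 60; python3 -m pendant '[[[0,0,-3],0,-1],[[0,0,-2],0,-1]]' 60
```

```text
time_s: 14.1
position: [0.4838, -0.2181, 0.1167]
tool_rot: [[-0.043, 0.999, -0.013], [0.999, 0.043, 0.002], [0.003, -0.013, -1.0]]
ft_force: [0.0, 0.2, 0.1]
grip_width: 0.0001
time_s: 14.35
position: [0.4841, -0.2178, 0.1119]
tool_rot: [[-0.044, 0.999, -0.012], [0.999, 0.044, 0.001], [0.002, -0.012, -1.0]]
ft_force: [-0.4, -0.3, 2.1]
grip_width: -0.0004
```

Bolt a sinks, so it is the loose one. I'll push it to the bottom, at about z = 0.1055.

```bash
python3 -m pendant '[[[0,-2,-4],0,-1],[[0,0,-3],0,-1],[[0,0,-2],0,-1]]' 60; python3 -m pendant '[[[0,0,-3],0,-1],[[0,0,-3],0,-1]]' 60
```

```text
time_s: 14.72
position: [0.4844, -0.22, 0.1058]
tool_rot: [[-0.044, 0.999, -0.01], [0.999, 0.044, -0.0], [0.0, -0.01, -1.0]]
ft_force: [-8.7, 6.4, 29.4]
grip_width: -0.0001
time_s: 14.98
position: [0.4844, -0.22, 0.1057]
tool_rot: [[-0.044, 0.999, -0.007], [0.999, 0.044, -0.003], [-0.003, -0.007, -1.0]]
ft_force: [-9.8, 5.9, 31.9]
grip_width: -0.0002
```

Bolt a has bottomed, 10 mm down against 32 N. Now I'll raise the tool and go to cap a's handle at about (0.535, -0.2205, 0.133).

```bash
python3 -m pendant '[[[0,0,20],0,-1],[[0,0,45],0,-0.5],[[25,0,5],-0.008,0],[[26,0,0],0,0.1],[[0,0,0],0,0.1],[[0,0,0],0,0.1]]' 40
```

```text
time_s: 15.72
position: [0.5353, -0.2202, 0.1777]
tool_rot: [[-0.035, 0.999, -0.007], [0.999, 0.035, -0.003], [-0.003, -0.008, -1.0]]
ft_force: [-0.4, -0.3, 0.3]
grip_width: 0.0467
```

```bash
python3 -m pendant '[[[0,0,-25],0,0.1],[[0,0,-22],0,0.1],[[0,0,-6],0,0.1],[[0,0,0],0,0.1]]' 40;  python3 - <<'E'
from h import *
s=env.observe();print(s['position'])
snap('side','s8.png')
im=cv2.imread('pics/s8.png')[190:330,280:420]; cv2.imwrite('pics/s8c.png',cv2.resize(im,None,fx=4,fy=4,interpolation=cv2.INTER_CUBIC))
E
```

```text
time_s: 16.23
position: [0.5328, -0.2204, 0.1237]
tool_rot: [[-0.034, 0.999, -0.008], [0.999, 0.034, -0.003], [-0.003, -0.008, -1.0]]
ft_force: [-0.2, 0.4, -0.5]
grip_width: 0.0469
[ 0.53282521 -0.22040346  0.1237427 ]
```

View pics/s8c.png

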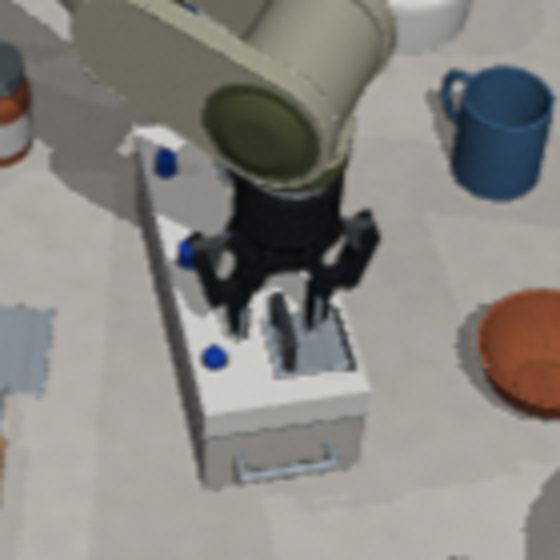

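The fingers straddle cap a's bar, at (285,325) in the crop, and bolt a at (214,357) is visibly lower. I'll close.

```bash
python3 -m pendant '[[[2,0,-2],0,-0.5],[[0,0,0],0,-1],[[0,0,0],0,-1],[[0,0,0],0,-1],[[0,0,0],0,-1],[[0,0,0],0,-1]]' 40
```

```text
time_s: 17.02
position: [0.5382, -0.2207, 0.1234]
tool_rot: [[-0.034, 0.999, 0.001], [0.999, 0.034, -0.005], [-0.005, 0.001, -1.0]]
ft_force: [1.8, -0.2, -2.5]
grip_width: 0.0081
```

```bash
python3 -m pendant '[[[3,0,5],0,-1],[[4,0,5],0,-1],[[4,0,4],0,-1],[[5,0,3],0,-1],[[0,0,0],0,-1]]' 40
```

```text
time_s: 17.65
position: [0.5541, -0.2201, 0.1399]
tool_rot: [[-0.034, 0.999, -0.004], [0.999, 0.034, -0.003], [-0.003, -0.004, -1.0]]
ft_force: [0.3, -0.3, -7.7]
grip_width: 0.0081
```

```bash
python3 -m pendant '[[[5,0,3],0,-1],[[6,0,2],0,-1],[[6,0,2],0,-1],[[6,0,1],0,-1],[[6,0,0],0,-1],[[0,0,0],0,-1]]' 40
```

```text
time_s: 18.4
position: [0.5841, -0.2192, 0.1507]
tool_rot: [[-0.034, 0.999, -0.005], [0.999, 0.034, -0.002], [-0.002, -0.005, -1.0]]
ft_force: [-2.1, 0.6, -2.5]
grip_width: 0.0077
```

```bash
python3 -m pendant '[[[1,0,-3],0,-1],[[1,0,-3],0,-1],[[0,0,0],0,-1],[[0,0,0],0,-1]]' 40;  python3 - <<'E'
from h import *
snap('side','s9.png'); snap('top','t9.png')
a=cv2.resize(cv2.imread('pics/s9.png')[200:320,290:410],None,fx=4.5,fy=4.5,interpolation=cv2.INTER_CUBIC)
cv2.imwrite('pics/s9c.png',a)
E
```

```text
time_s: 18.9
position: [0.5891, -0.2191, 0.1498]
tool_rot: [[-0.035, 0.999, 0.007], [0.999, 0.035, -0.006], [-0.006, 0.006, -1.0]]
ft_force: [-1.3, 1.3, -0.6]
grip_width: 0.0084
```

View pics/s9c.png

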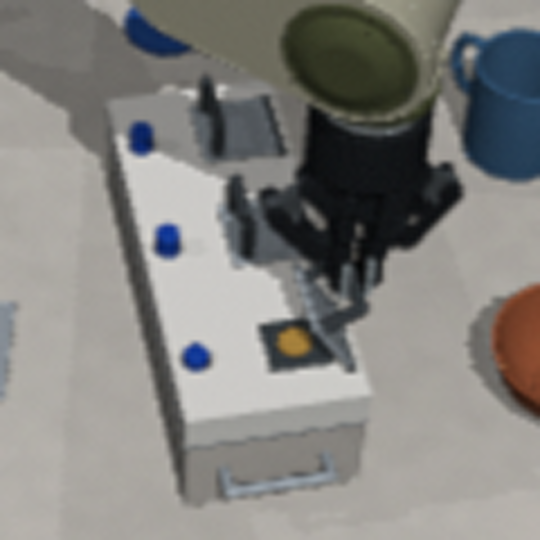

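The picture shows cap a standing open at about 60° with its bar held in the fingers, at (345,290) in the crop. Caps b and c are shut, and bolt a is lower than the others. I'll hold for a second and check that everything stays steady, including the strap and the bystanders.

```bash
python3 -m pendant '[[[0,0,0],0,-1],[[0,0,0],0,-1],[[0,0,0],0,-1],[[0,0,0],0,-1],[[0,0,0],0,-1],[[0,0,0],0,-1],[[0,0,0],0,-1],[[0,0,0],0,-1]]' 40;  python3 - <<'E'
from h import *
s=env.observe(); print(np.abs(s['qvel']).max())
im,d=snap('side','s10.png'); i2,d2=snap('top','t10.png')
W=cloud('side',d)
b=(abs(W[...,2]-.162)<.012)&(abs(W[...,0]-.522)<.1)&(abs(W[...,1]-.303)<.025)
P=W[b];print('strap',len(P),P.mean(0),np.polyfit(P[:,0],P[:,2],1))
# cap plane: points between mould hinge and handle, station a
b=(W[...,2]>.108)&(W[...,2]<.15)&(W[...,0]>.53)&(W[...,0]<.583)&(abs(W[...,1]+.235)<.016)
P=W[b];print('cap',len(P)); 
if len(P)>8: print(np.degrees(np.arctan(np.polyfit(P[:,2],P[:,0],1)[0])),P.min(0),P.max(0))
a=cv2.resize(np.hstack([cv2.imread('pics/top0.png'),cv2.imread('pics/t10.png')])[60:400],(800,213))
b=cv2.resize(cv2.imread('pics/s10.png')[110:330,250:470],(387,387),interpolation=cv2.INTER_CUBIC)
o=np.zeros((600,800,3),np.uint8);o[:213]=a;o[213:,:387]=b
cv2.imwrite('pics/fin.png',o)
E
```

```text
time_s: 20.0
position: [0.5891, -0.2191, 0.1498]
tool_rot: [[-0.035, 0.999, 0.007], [0.999, 0.035, -0.005], [-0.005, 0.006, -1.0]]
ft_force: [-1.2, 2.0, -0.4]
grip_width: 0.0082
0.08181782500251203
strap 46 [0.58302549 0.30977273 0.16508705] [-0.06798167  0.2047221 ]
cap 56
-18.95499859860945 [ 0.54442809 -0.25052688  0.10829568] [ 0.58127141 -0.21920165  0.14974331]
```

View pics/fin.png

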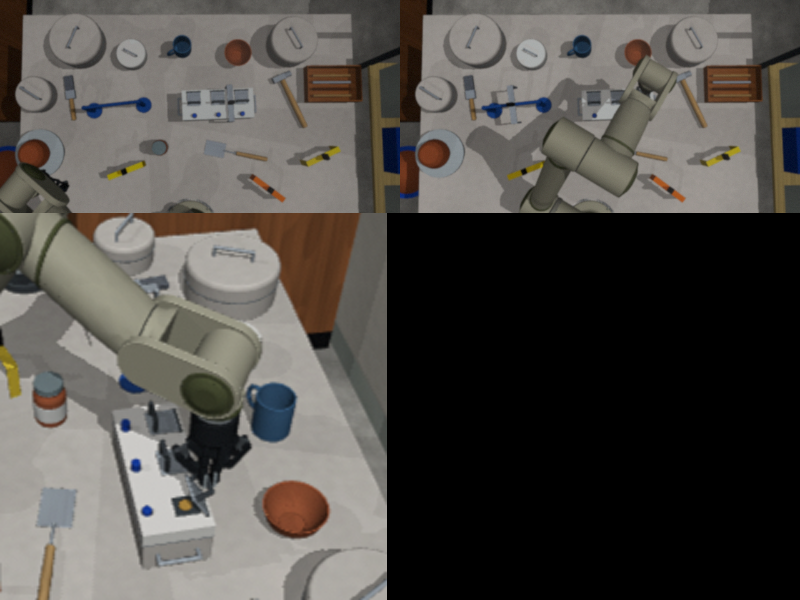

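The strap is still hanging on the rail at (507,104), the cap is open and held, and the bystanders are unmoved. Handing in.

```bash
python3 -c "
from rig import ticket
print(ticket.close_job())"
```

```text
the job is handed in; nothing more can be done
None
```

The job is done and handed in at about 20 s. The strap hangs astride the blue rail, bolt a is fully pushed down, and the gripper is holding only cap a open.

- **Strap:** I took it by the black grip, lowered it onto the bar until it seated (TCP z stopped at 0.172 m, as calculated) and let go. It hung freely with a tilt of about 3°, and the last top view still shows it on the rail.
- **Bolts:** c and b were firm, reaching 46 N and 26 N without sinking. Bolt a moved under about 2 N and bottomed 10 mm down against 32 N. The 46 N on c was a fingertip press, harder than I intended. I took the 40 N limit to apply only to the arm and the gripper's body.
- **Cap a:** The handle's position on its arc puts the cap at roughly 60°. During a hold of one second, the position and grip width stayed steady. The bar slipped a few mm along the pads, so it sits about 6 mm from the fingertips.
- **Checks that disagreed:**
  - A plane fit to the depth image gave about 71° for the cap. That is past the 66° stop, so I trust the arc.
  - The final depth check of the strap was mostly blocked by the arm, so I relied on the top picture.
- **Everything else:** Caps b and c are shut, and in the pictures the bystanders look unmoved. The arm hid part of the bench in the last top view.

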